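Rake a heap of terminal blocks into an even layer

ROBOT

A 6-joint arm with a two-finger parallel gripper is mounted at the origin on the work surface. World frame = base frame: x ahead of the robot, y to its left, z up, the work surface at z = 0. Lengths are in mm, angles in rad, forces in N, time in s.
With the tool pointing down it reaches from about 350 to 775 mm from the base axis. Payload 7.3 kg.
Tool frame: the origin (TCP) lies at the very end of the fingers, on their centre line; the grasp point (between the pads) lies 19 mm behind it; z points along the fingers, y is the line along which they close (so a half turn about z gives the same grasp; the last joint's range is limited). The gripper opens to 92 mm and grips with 3 to 60 N. Pads are 19 mm wide; open, the fingers measure 130 mm over their backs; the gripper's body (75 mm by 190 mm) begins 47 mm behind the grasp point.
Start: joints at [-1.37, 0.342, 1.524, -0, 1.275, -0.146], TCP at [178.465, -493.756, 226.741] pointing down, gripper open.
Joint ranges: [-2.53, 2.53], [-0.77, 2.02], [0.04, 2.7], [-1, 4.14], [0.28, 2.66], [-3.11, 3.11]. Speed limits (rad/s): [2.57, 2.57, 3.14, 3.14, 3.14, 3.14].

INTERFACE

Orientations are given as [roll, pitch, yaw] about the fixed x, y, z axes, in that order (R = Rz(yaw) Ry(pitch) Rx(roll)).
In Python, from plant import get_obs, vision, workorder gives the robot as it stands.
- The arm moves only by the shell command python3 -m pendant 'ROWS' [OPENING]. ROWS is a JSON object of lists of equal length, an entry for each row: "dp": the shift along the tool's x, y, z in m, a list of three; "rotation": the turn, a rotation vector about the tool's x, y, z in rad, a list of three. A call has 1 to 8 rows; each row is the pose to reach, as a shift and turn from the pose commanded when the call began, along the tool's axes at that moment; what a row does not reach only later rows make up. A row lasts 1/8 s, in which the tool goes at most 62.5 mm and 10.7 degrees, less where a joint would pass 70% of its speed; a pose out of reach is approached as far as the arm can. A call with a gripper value outside its range is refused whole. OPENING is the finger opening in m, from 0 to 0.0918, set as the call begins (- or left out, the last holds). The fingers move at their own pace and stop on an object; the grip force is fixed at half the most. Time passes only in rows, so rows that repeat a pose let the fingers close. It gives the time, the measured TCP pose, the force, the opening and the grip force at its end, in the units of the state.
- get_obs(): the state, without advancing time (a new reading comes with each control period).
- vision.capture(name): name is "scene" or "top" or "wrist"; returns a dict with "pixels" (400x640x3 uint8, red, green, blue), "vfov" (degrees; the focal length in pixels is half the picture's height over the tangent of half this angle, whatever the lens; pixels are square), "cx", "cy" (the principal point, pixels), "pose" (4x4, takes a point from camera to world coordinates); the wrist camera has in their place "T_tool_cam" (4x4, takes a point from camera to tool coordinates, whose origin is the TCP and whose axes are the flange's). Camera axes: x right, y up, looking along -z (the intrinsics and any distortion apply to the point x, -y, -z); pixel columns grow to the right and rows downward; lengths in mm; the calibration is good to about 2 mm. A picture is of the moment at which its call begins: read the wrist's pose just before it. There is no depth.
- workorder.close_job(): hands the job in; it is judged then, once.
The state is a dict: "time": time; "joint_positions": joint angles; "dq": joint speeds; "tau": joint torques, N m; "tool_pos": TCP position; "tcp_rot": TCP orientation; "contact_force": force on the tool from outside, world axes, zero at the start; "moment": the same for the moment, N m; "grip_width": finger opening in mm; "finger_force": force on a finger pad.
Only numpy, scipy, OpenCV 4.12 (cv2) and the standard library are available. Lean on these libraries where they do the work, as an engineer would, in place of code of your own. Each camera call takes 0.05 s, during which the arm holds its last target. There are 200 camera calls.

TASK

Take the rake from its holster and, with its teeth resting lightly on the tray's bed, rake the heap of terminal blocks out across the bed into one even layer: every block flat on the bed, none on top of another, at least two in each third of the tray's length. Move the blocks only with the rake, press gently (10 N at most on the tray), then hang the rake upright back in its holster, and leave the other things on the bench alone.

Things in the scene. Friction and masses are not known exactly. Their poses are not given: they have to be found in the camera images.
- tray: Open aluminium tray fixed to the bench, outer 152 x 312 mm, 32 mm high, walls 6 mm. Origin: centre of its underside, z up, y along the long side. Heap at one y end (either), its middle 84 mm from the tray's centre, about 30 mm of bare bed between it and that end wall; the rest is empty. Thirds of the length: y below -50 mm, -50 to 50, above 50.
- bed (a point): Centre of the tray's bed (inner floor), on its surface, 10 mm above the tray's origin, same axes. The bed is flat, 140 mm (x) by 300 mm (y), with two thin black antistatic sheets and a bare strip 38 mm wide between them (not a third of the bed). The rake may press on the tray with at most 10 N.
- rake: Small hand rake, 0.22 kg, upright in its holster, handle up. Origin: centre of the underside of its collar, z up. Collar 44 (x) x 58 (y) x 6 mm, z 0 to 6; above it a wooden handle 22 (x) x 26 (y) mm up to z 70. Below, a tube 18 mm thick and the head: 4 round 6 mm teeth in a row 36 mm wide along the rake's x, crossbar 20 mm above the tips; it rakes along its y, either way.
- rake_grip (a point): Point in the handle to grip, across the rake's y (26 mm), 44 mm above the rake's origin. The tube below is telescopic, locked at a length that differs every time and is not measured: the teeth's tips lie 70 to 98 mm below the rake's origin, so find the bed by touch. The head is sprung: the tips give way upward by up to 14 mm, at 1.5 N per mm.
- holster: Upright steel pocket fixed to the bench, open at the top. Origin: centre of its underside; foot 110 (x) x 100 (y) x 8 mm. Pocket inside 52 (x) x 34 (y) mm, outside 60 x 42, rim 112 mm above the origin; the rake's head hangs in it, rake x along holster x (0.1 rad off at most at the start), the collar resting on the rim.
- reel: Bystander: reel of blue wire, 84 mm across, 45 mm high, standing on the bench. Origin: centre of its underside.
- psu: Bystander: metal power supply 90 x 60 x 100 mm. Origin: centre of its underside.
- driver: Bystander: screwdriver lying on the bench. Origin: on its underside.
- block1: Grey plastic terminal block 28 (x) x 34 (y) x 15 (z) mm, about 25 g, loose. Origin: its centre. Starts on the bed: the heap's lower layer is blocks 1 to 6, three lanes 38 mm apart across the tray's x, two blocks in each (1-2, 3-4, 5-6), roughly square to the tray.
- block2: Grey plastic terminal block 28 (x) x 34 (y) x 15 (z) mm, about 25 g, loose. Origin: its centre. Starts on the bed: the heap's lower layer is blocks 1 to 6, three lanes 38 mm apart across the tray's x, two blocks in each (1-2, 3-4, 5-6), roughly square to the tray.
- block3: Grey plastic terminal block 28 (x) x 34 (y) x 15 (z) mm, about 25 g, loose. Origin: its centre. Starts on the bed: the heap's lower layer is blocks 1 to 6, three lanes 38 mm apart across the tray's x, two blocks in each (1-2, 3-4, 5-6), roughly square to the tray.
- block4: Grey plastic terminal block 28 (x) x 34 (y) x 15 (z) mm, about 25 g, loose. Origin: its centre. Starts on the bed: the heap's lower layer is blocks 1 to 6, three lanes 38 mm apart across the tray's x, two blocks in each (1-2, 3-4, 5-6), roughly square to the tray.
- block5: Grey plastic terminal block 28 (x) x 34 (y) x 15 (z) mm, about 25 g, loose. Origin: its centre. Starts on the bed: the heap's lower layer is blocks 1 to 6, three lanes 38 mm apart across the tray's x, two blocks in each (1-2, 3-4, 5-6), roughly square to the tray.
- block6: Grey plastic terminal block 28 (x) x 34 (y) x 15 (z) mm, about 25 g, loose. Origin: its centre. Starts on the bed: the heap's lower layer is blocks 1 to 6, three lanes 38 mm apart across the tray's x, two blocks in each (1-2, 3-4, 5-6), roughly square to the tray.
- block7: Grey plastic terminal block 28 (x) x 34 (y) x 15 (z) mm, about 25 g, loose. Origin: its centre. Starts on top of an outer lane of the lower layer, resting on both of its blocks.
- block8: Grey plastic terminal block 28 (x) x 34 (y) x 15 (z) mm, about 25 g, loose. Origin: its centre. Starts on top of an outer lane of the lower layer, resting on both of its blocks.
Mind the look-alikes: they are no part of the job. There is more than one size of the holster; the one meant has the size given above.

How it is judged:
By the outcome, as a careful person would: the job done as asked, in the order asked, and still so for the second after the job is handed in, with the robot touching nothing.
It also fails if it takes over 66 s, if anything falls off the work surface, if the arm or the gripper's body presses on something with over 40 N, if the wrist force passes 120 N, or if a joint passes its speed limit or range.

## Working session

There is one attempt and no reset: what is moved stays moved. The work goes in short steps, Python scripts to look and compute and a shell command to move; the robot and the scene stay as the last step left them, time stands still between calls to the robot, and variables do not carry over. Pictures are saved under pics/ and viewed, at most 10 in all, crops included, and the job is handed in when it is done.

```bash
ls; mkdir -p pics; python3 - <<'E'
from plant import get_obs, vision
import cv2, numpy as np
o=get_obs(); print({k:np.round(v,4).tolist() for k,v in o.items()})
for n in ("top","scene"):
    c=vision.capture(n); cv2.imwrite(f"pics/{n}0.png",c["pixels"][:,:,::-1])
    print(n,c["vfov"],c["cx"],c["cy"],{k:v for k,v in c.items() if k not in("pixels","pose","vfov","cx","cy")}); print(np.round(c["pose"],4).tolist())
E
```

```text
pics
{'time': 0.0, 'joint_positions': [-1.37, 0.3427, 1.525, 0.0001, 1.2754, -0.146], 'dq': [0.0011, 0.0005, 0.0002, -0.0008, 0.0001, 0.0006], 'tau': [-0.0013, -43.1244, -24.4221, 0.0719, 0.056, -0.0001], 'tool_pos': [178.405, -493.3256, 226.0372], 'tcp_rot': [-3.1401, -0.0003, 0.3468], 'contact_force': [-0.516, 0.9206, -0.7013], 'moment': [0.0254, 0.0024, 0.0168], 'finger_force': 0.0, 'grip_width': 91.7877}
top 57.52497731456732 311.25189145209066 200.3429478879251 {}
[[-0.0018, 0.9921, -0.1251, 355.0158], [-1.0, -0.0019, -0.0008, 14.5025], [-0.001, 0.1251, 0.9921, 1089.5238], [0.0, 0.0, 0.0, 1.0]]
scene 47.65709937004623 322.48749621327903 197.4530242203885 {}
[[-0.4452, -0.6336, 0.6327, 1144.3228], [0.8953, -0.3051, 0.3245, 360.7677], [-0.0126, 0.7109, 0.7031, 853.9198], [0.0, 0.0, 0.0, 1.0]]
```

View pics/top0.png

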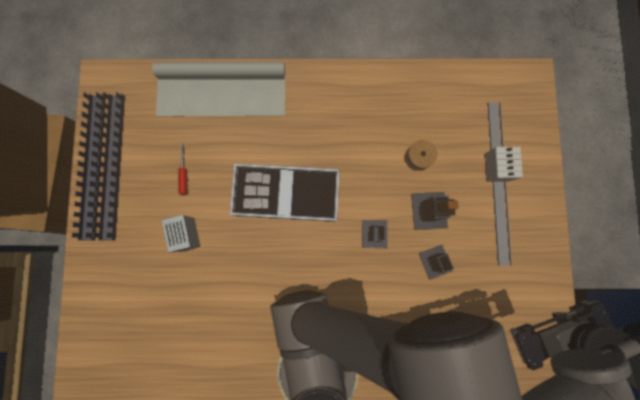

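View pics/scene0.png

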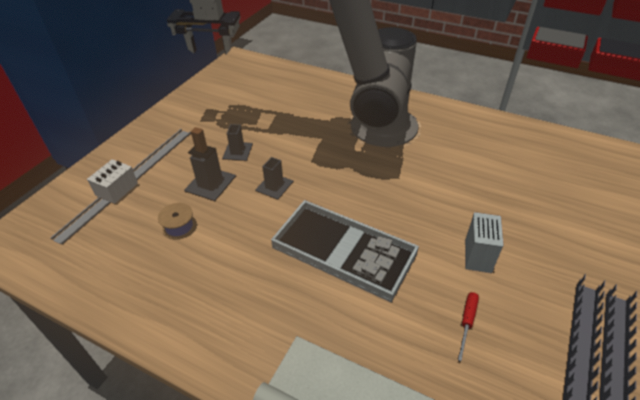

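The top view shows the tray with corners near (233,165), (339,170), (336,220) and (231,215). The heap is at its left end (world +y). The rake is in the largest holster, foot near (430,210), with two smaller look-alikes at (375,234) and (436,262). I'll enlarge this region.

```bash
python3 - <<'E'
import cv2
a=cv2.imread("pics/top0.png")
cv2.imwrite("pics/topc.png",cv2.resize(a[150:250,225:345],None,fx=5,fy=5,interpolation=cv2.INTER_CUBIC))
cv2.imwrite("pics/toph.png",cv2.resize(a[180:240,400:470],None,fx=8,fy=8,interpolation=cv2.INTER_CUBIC))
E
cat > h.py <<'E'
import numpy as np, cv2
from scipy.spatial.transform import Rotation as R
from plant import get_obs, vision
TOP=dict(f=200/np.tan(np.radians(57.52497731/2)),cx=311.25,cy=200.34,P=np.array([[-0.0018,0.9921,-0.1251,355.0158],[-1,-0.0019,-0.0008,14.5025],[-0.001,0.1251,0.9921,1089.5238],[0,0,0,1]]))
def ray(cam,u,v,z):
    d=cam["P"][:3,:3]@np.array([(u-cam["cx"])/cam["f"],-(v-cam["cy"])/cam["f"],-1]);o=cam["P"][:3,3]
    return o+d*(z-o[2])/d[2]
def toolT(o):
    T=np.eye(4);T[:3,:3]=R.from_euler("xyz",o["tcp_rot"]).as_matrix();T[:3,3]=o["tool_pos"];return T
def wrist(name):
    o=get_obs();c=vision.capture("wrist");T=toolT(o)@c["T_tool_cam"]
    cam=dict(f=200/np.tan(np.radians(c["vfov"]/2)),cx=c["cx"],cy=c["cy"],P=T)
    np.savez(name+".npz",**cam);cv2.imwrite(f"pics/{name}.png",c["pixels"][:,:,::-1]);return cam
def proj(cam,p):
    q=np.linalg.inv(cam["P"])@np.append(p,1);return cam["cx"]-cam["f"]*q[0]/q[2],cam["cy"]+cam["f"]*q[1]/q[2]
def go(p,rpy=None,tgt=None):
    "shift and rotvec in tool axes (m, rad) from measured pose"
    T=toolT(get_obs());dp=T[:3,:3].T@(np.array(p)-T[:3,3])/1000
    rv=np.zeros(3) if rpy is None else R.from_matrix(T[:3,:3].T@R.from_euler("xyz",rpy).as_matrix()).as_rotvec()
    print("dp",dp.round(4),"rot",rv.round(4))
E
python3 - <<'E'
from h import *
c=[ray(TOP,*p,32) for p in((233,165),(339,170),(336,220),(231,215))]
print(np.round(c)); print([np.linalg.norm(c[i]-c[i-1]).round(1) for i in range(4)])
print(ray(TOP,430,211,8),ray(TOP,452,207,190))
E
```

```text
[[594. 247.  32.]
 [579. -67.  32.]
 [431. -56.  32.]
 [446. 249.  32.]]
[np.float64(148.5), np.float64(314.2), np.float64(148.3), np.float64(305.9)]
[ 458.69414061 -338.43387324    8.        ] [ 451.11105628 -334.04563091  190.        ]
```

View pics/topc.png

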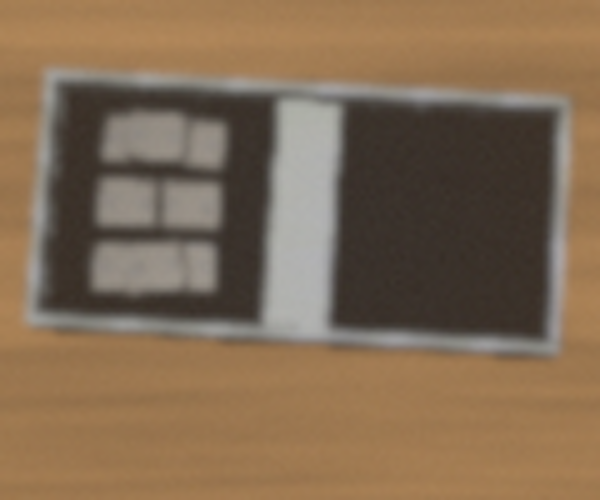

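View pics/toph.png

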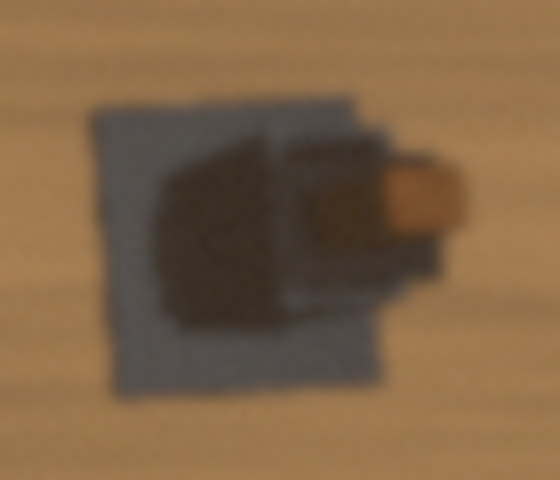

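```bash
python3 - <<'E'
from h import *
def quad(px,s,ox,oy,z,n):
    P=np.array([ray(TOP,ox+(x+.5)/s-.5,oy+(y+.5)/s-.5,z) for x,y in px])
    (cx,cy),(w,h),a=cv2.minAreaRect(P[:,:2].astype(np.float32))
    e1=(P[0]-P[1]+P[3]-P[2])/2; e2=(P[0]-P[3]+P[1]-P[2])/2
    print(n,P.mean(0).round(1),"len",np.linalg.norm(e1).round(1),np.linalg.norm(e2).round(1),"yaw of y-axis-90",np.arctan2(e1[1],e1[0]).round(3)-1.571,np.arctan2(e2[1],e2[0]).round(3))
quad([(48,68),(570,97),(560,352),(28,325)],5,225,150,32,"tray")
quad([(92,108),(355,98),(382,385),(115,397)],8,400,180,8,"foot")
quad([(387,165),(464,165),(468,232),(390,235)],8,400,180,182,"handle")
go([455,-335,290],[3.1416,0,0.0])
E
python3 -c "
from plant import vision
c=vision.capture('wrist');print(c['T_tool_cam'].round(3).tolist(),c['vfov'])"
```

```text
tray [514.8  92.8  32. ] len 309.9 152.1 yaw of y-axis-90 -0.05600000000000005 -0.051
foot [ 460.7 -335.7    8. ] len 98.9 107.9 yaw of y-axis-90 0.039000000000000146 0.044
handle [ 458.4 -339.9  182. ] len 24.3 21.6 yaw of y-axis-90 0.017000000000000126 0.0
dp [ 0.314  -0.055  -0.0637] rot [-0.0014  0.      0.3468]
[[-0.0, 0.968, 0.25, 68.779], [1.0, 0.0, -0.0, 1.106], [-0.0, 0.25, -0.968, -159.495], [0.0, 0.0, 0.0, 1.0]] 58.325596475215654
```

```bash
python3 -m pendant '{"dp":[[0.06,-0.01,-0.02],[0.12,-0.02,-0.04],[0.18,-0.03,-0.06],[0.24,-0.04,-0.063],[0.30,-0.05,-0.063],[0.31,-0.054,-0.063],[0.31,-0.054,-0.063],[0.31,-0.054,-0.063]],"rotation":[[0,0,0.1],[0,0,0.2],[0,0,0.3],[0,0,0.327],[0,0,0.327],[0,0,0.327],[0,0,0.327],[0,0,0.327]]}'
python3 - <<'E'
from h import *
c=wrist("w1"); print(get_obs()["tool_pos"],get_obs()["tcp_rot"],proj(c,[459,-339,182]),proj(c,[459,-336,112]))
E
```

```text
time: 1.15
tool_pos: [450.5, -338.5, 289.6]
tcp_rot: [3.141, 0.001, 0.018]
contact_force: [-0.4, 0.0, 0.2]
grip_width: 91.7
finger_force: 0.0
[ 450.41184113 -338.64483089  289.73150054] [3.14139345e+00 4.17381228e-04 1.76993950e-02] (np.float64(313.9088148524757), np.float64(193.22813517875525)) (np.float64(310.72074383235986), np.float64(176.89243699920223))
```

View pics/w1.png

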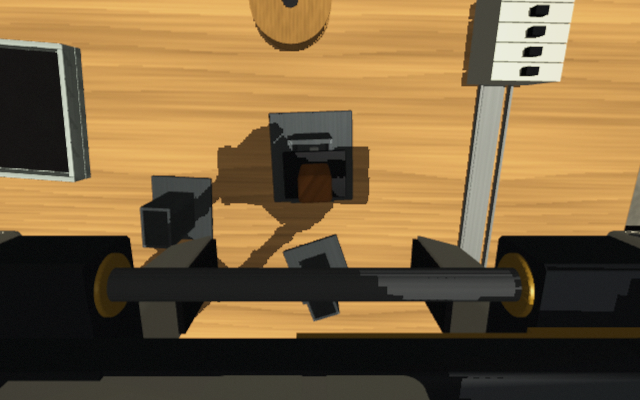

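The handle shows at (299–332, 163–202) with the collar above it around (285–350, 150). I'll enlarge this area.

```bash
python3 - <<'E'
import cv2,numpy as np
a=cv2.imread("pics/w1.png")[100:215,255:375].astype(float)
cv2.imwrite("pics/w1c.png",cv2.resize(np.clip(255*(a/255)**.55,0,255).astype(np.uint8),None,fx=5,fy=5,interpolation=cv2.INTER_CUBIC))
E
```

```text
(no output)
```

View pics/w1c.png

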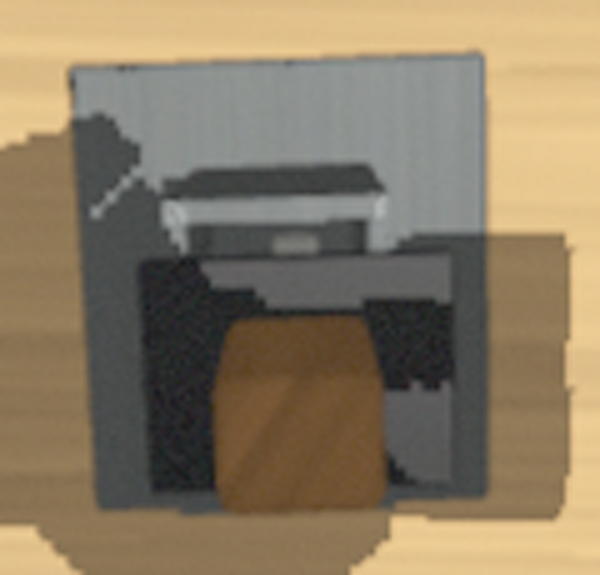

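```bash
python3 - <<'E'
from h import *
c=np.load("w1.npz")
f=lambda x,y,z:ray(c,255+(x+.5)/5-.5,100+(y+.5)/5-.5,z)
for n,z,px in(("handle",182,[(214,380),(384,378),(387,510),(222,512)]),("collar",118,[(138,258),(452,253),(453,492),(150,495)]),("foot",8,[(68,67),(484,52),(487,495),(97,509)]),):
    P=np.array([f(x,y,z) for x,y in px]); e1=(P[0]-P[1]+P[3]-P[2])/2; e2=(P[0]-P[3]+P[1]-P[2])/2
    print(n,P.mean(0).round(1),np.linalg.norm(e1).round(1),np.linalg.norm(e2).round(1),np.arctan2(e1[1],e1[0]).round(3)-1.571,np.arctan2(e2[1],e2[0]).round(3))
print(f(162,197,112).round(1),f(388,195,112).round(1))
E
```

```text
handle [ 462.5 -339.7  182. ] 25.5 20.6 0.030000000000000027 0.06
collar [ 462.  -339.3  118. ] 57.7 45.0 0.03100000000000014 0.046
foot [ 464.9 -335.9    8. ] 99.1 108.7 0.05400000000000005 0.053
[ 494.2 -313.4  112. ] [ 495.4 -355.3  112. ]
```

```bash
python3 -c "
from h import *
go([462,-339.5,137],[3.1416,0,0.035])"
python3 -m pendant '{"dp":[[0.0116,0.001,0.05],[0.0116,0.001,0.1],[0.0116,0.001,0.14],[0.0116,0.001,0.1527],[0.0116,0.001,0.1527]],"rotation":[[0,0,-0.017],[0,0,-0.017],[0,0,-0.017],[0,0,-0.017],[0,0,-0.017]]}'
python3 -m pendant '{"dp":[[0,0,0],[0,0,0],[0,0,0],[0,0,0],[0,0,0],[0,0,0]],"rotation":[[0,0,0],[0,0,0],[0,0,0],[0,0,0],[0,0,0],[0,0,0]]}' 0.01
```

```text
dp [0.0116 0.001  0.1527] rot [ 0.0002  0.0004 -0.0173]
time: 1.82
tool_pos: [462.8, -339.1, 137.3]
tcp_rot: [3.142, 0.0, 0.036]
contact_force: [0.3, 0.1, -0.1]
grip_width: 92.0
finger_force: 0.0
time: 2.58
tool_pos: [463.3, -338.4, 137.0]
tcp_rot: [3.142, 0.0, 0.037]
contact_force: [0.2, -0.6, -0.1]
grip_width: 36.3
finger_force: 0.0
```

```bash
python3 -m pendant '{"dp":[[0,0,0],[0,0,0],[0,0,0],[0,0,0]],"rotation":[[0,0,0],[0,0,0],[0,0,0],[0,0,0]]}' 0.01
```

```text
time: 3.08
tool_pos: [463.3, -338.4, 137.0]
tcp_rot: [3.141, 0.0, 0.037]
contact_force: [-0.5, -1.1, -1.3]
grip_width: 25.9
finger_force: 29.9
```

```bash
python3 -m pendant '{"dp":[[0,0,-0.02],[0,0,-0.06],[0,0,-0.1],[0,0,-0.128],[0,0,-0.128],[0,0,-0.128]],"rotation":[[0,0,0],[0,0,0],[0,0,0],[0,0,0],[0,0,0],[0,0,0]]}'
python3 -c "
from h import *
print(get_obs()['contact_force'],get_obs()['moment'])
go([511.6,32.9,250],[3.1416,0,-0.053])"
```

```text
time: 3.82
tool_pos: [462.7, -337.8, 263.3]
tcp_rot: [-3.14, 0.002, 0.037]
contact_force: [0.5, -0.4, -1.4]
grip_width: 25.5
finger_force: 29.9
[ 0.45638138 -0.43734675 -1.42781435] [0.00130724 0.04182615 0.06028985]
dp [ 0.0625 -0.3687  0.0139] rot [-0.0019  0.0021  0.0897]
```

```bash
python3 -m pendant '{"dp":[[0.01,-0.05,0],[0.02,-0.11,0],[0.03,-0.17,0],[0.04,-0.23,0],[0.05,-0.29,0],[0.06,-0.345,0.007],[0.0625,-0.3687,0.014],[0.0625,-0.3687,0.014]],"rotation":[[0,0,0.015],[0,0,0.03],[0,0,0.045],[0,0,0.06],[0,0,0.075],[0,0,0.09],[0,0,0.09],[0,0,0.09]]}'
python3 -m pendant '{"dp":[[0,0,0],[0,0,0]],"rotation":[[0,0,0],[0,0,0]]}'
python3 - <<'E'
from h import *
print([get_obs()[k] for k in("tool_pos","tcp_rot","contact_force")])
wrist("w2")
E
```

```text
time: 4.82
tool_pos: [511.0, 34.1, 248.7]
tcp_rot: [-3.141, 0.005, -0.05]
contact_force: [-0.1, -0.6, -1.8]
grip_width: 25.8
finger_force: 29.9
time: 5.08
tool_pos: [512.1, 31.3, 250.8]
tcp_rot: [3.141, 0.0, -0.055]
contact_force: [0.6, -0.6, -3.4]
grip_width: 25.8
finger_force: 29.9
[array([512.1401534 ,  31.26684185, 250.78131945]), array([ 3.14128235e+00,  3.82333678e-04, -5.47862265e-02]), array([ 0.59795313, -0.59450123, -3.40978044])]
```

View pics/w2.png

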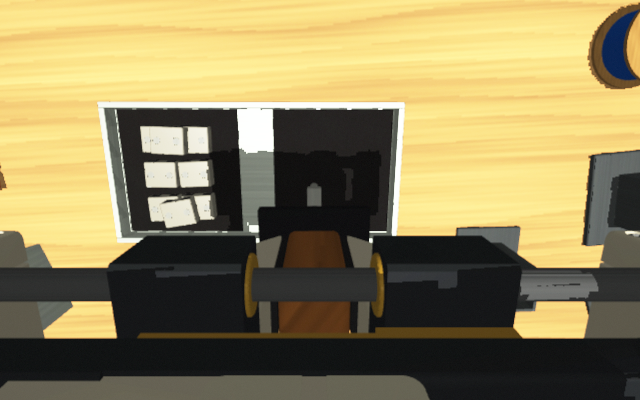

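The wrist view shows the tray with top edge (98,103)–(404,103) and lower-left corner (118,240). The heap's lanes are near rows 140, 174 and 210, with the top blocks at (162,140) and (180,212, turned a little). I'll work out tray-frame coordinates from this.

```bash
cat >> h.py <<'E'
TR=[514.8,92.8,-0.053]
def tray(p):
    c,s=np.cos(TR[2]),np.sin(TR[2]);d=np.array(p)[:2]-TR[:2];return np.array([c*d[0]+s*d[1],-s*d[0]+c*d[1]])
def world(t):
    c,s=np.cos(TR[2]),np.sin(TR[2]);return np.array([TR[0]+c*t[0]-s*t[1],TR[1]+s*t[0]+c*t[1]])
E
python3 - <<'E'
from h import *
c=np.load("w2.npz")
for p in((98,103),(404,103),(118,240)):
    w=ray(c,*p,32);print(w.round(1),tray(w).round(1))
print("tops",[tray(ray(c,*p,40)).round(1).tolist() for p in((162,140),(141,127),(183,154),(180,212))])
print("low",[tray(ray(c,*p,25)).round(1).tolist() for p in((160,174),(195,174),(187,140),(210,140),(209,207),(149,210))])
E
```

```text
[601.3 245.5  32. ] [ 78.3 157. ]
[584.3 -65.   32. ] [  77.7 -153.9]
[453.9 253.4  32. ] [-69.3 157.2]
tops [[41.7, 92.7], [54.7, 112.5], [27.4, 72.6], [-34.6, 81.6]]
low [[4.1, 105.0], [4.0, 67.0], [40.5, 72.4], [40.5, 48.0], [-33.1, 54.6], [-36.5, 121.7]]
```

```bash
sed -i 's/^TR=.*/TR=[517.5,94.3,-0.0545]/' h.py; python3 -m pendant '{"dp":[[0,0,0.05],[0,0,0.09],[0,0,0.11],[0,0,0.11],[0,0,0.11]],"rotation":[[0,0,0],[0,0,0],[0,0,0],[0,0,0],[0,0,0]]}'
for i in 1 2; do python3 -m pendant '{"dp":[[0,0,0],[0,0,0]],"rotation":[[0,0,0],[0,0,0]]}' | sed -n '2p;4p'; done
python3 -m pendant '{"dp":[[0,0,0.002],[0,0,0.004],[0,0,0.006],[0,0,0.006]],"rotation":[[0,0,0],[0,0,0],[0,0,0],[0,0,0]]}'
```

```text
time: 5.75
tool_pos: [513.0, 31.9, 142.1]
tcp_rot: [3.141, -0.002, -0.054]
contact_force: [-0.3, 0.4, -2.6]
grip_width: 25.9
finger_force: 29.9
tool_pos: [512.6, 32.3, 141.8]
contact_force: [-0.2, 0.5, -2.6]
tool_pos: [512.2, 32.4, 141.1]
contact_force: [-0.0, 0.1, -2.0]
time: 6.75
tool_pos: [512.0, 32.4, 134.7]
tcp_rot: [3.141, 0.001, -0.053]
contact_force: [0.2, 0.6, -1.8]
grip_width: 26.0
finger_force: 29.9
```

```bash
chk(){ python3 -c "
from plant import get_obs
o=get_obs();f=o['contact_force'][2];print(o['tool_pos'].round(1),o['contact_force'].round(1));raise SystemExit(f>-0.3)"; }
chk && python3 -m pendant '{"dp":[[0,0,0.0015],[0,0,0.003],[0,0,0.003]],"rotation":[[0,0,0],[0,0,0],[0,0,0]]}' >/dev/null && chk && python3 -m pendant '{"dp":[[0,0,0.0015],[0,0,0.003],[0,0,0.003]],"rotation":[[0,0,0],[0,0,0],[0,0,0]]}' >/dev/null && chk && python3 -m pendant '{"dp":[[0,0,0.0015],[0,0,0.003],[0,0,0.003]],"rotation":[[0,0,0],[0,0,0],[0,0,0]]}' >/dev/null && chk && python3 -m pendant '{"dp":[[0,0,0.0015],[0,0,0.003],[0,0,0.003]],"rotation":[[0,0,0],[0,0,0],[0,0,0]]}' >/dev/null && chk
```

```text
[512.   32.4 134.7] [ 0.2  0.6 -1.8]False
```

```bash
cat > chk.sh <<'E'
python3 -c "
from plant import get_obs
o=get_obs();f=o['contact_force'][2];print(o['time'],o['tool_pos'].round(1),o['contact_force'].round(1));raise SystemExit(int(f>-0.3))"
E
chk(){ bash chk.sh; }
python3 -m pendant '{"dp":[[0,0,0.0015],[0,0,0.003],[0,0,0.003]],"rotation":[[0,0,0],[0,0,0],[0,0,0]]}' >/dev/null && chk && python3 -m pendant '{"dp":[[0,0,0.0015],[0,0,0.003],[0,0,0.003]],"rotation":[[0,0,0],[0,0,0],[0,0,0]]}' >/dev/null && chk && python3 -m pendant '{"dp":[[0,0,0.0015],[0,0,0.003],[0,0,0.003]],"rotation":[[0,0,0],[0,0,0],[0,0,0]]}' >/dev/null && chk && python3 -m pendant '{"dp":[[0,0,0.0015],[0,0,0.003],[0,0,0.003]],"rotation":[[0,0,0],[0,0,0],[0,0,0]]}' >/dev/null && chk
```

```text
7.125 [512.1  32.4 131.9] [-0.4 -0.  -2.2]
7.5 [512.1  32.4 128.8] [-0.3  0.2 -1.6]
7.875 [512.1  32.4 125.9] [-0.   0.2 -2.2]
8.25 [512.1  32.4 122.8] [ 1.6 -0.2 -3.3]
```

```bash
chk(){ bash chk.sh; }
python3 -m pendant '{"dp":[[0,0,0.0015],[0,0,0.003],[0,0,0.003]],"rotation":[[0,0,0],[0,0,0],[0,0,0]]}' >/dev/null && chk && python3 -m pendant '{"dp":[[0,0,0.0015],[0,0,0.003],[0,0,0.003]],"rotation":[[0,0,0],[0,0,0],[0,0,0]]}' >/dev/null && chk && python3 -m pendant '{"dp":[[0,0,0.0015],[0,0,0.003],[0,0,0.003]],"rotation":[[0,0,0],[0,0,0],[0,0,0]]}' >/dev/null && chk && python3 -m pendant '{"dp":[[0,0,0.0015],[0,0,0.003],[0,0,0.003]],"rotation":[[0,0,0],[0,0,0],[0,0,0]]}' >/dev/null && chk
```

```text
8.625 [512.2  32.4 120. ] [ 0.5 -0.2 -0.2]
```

```bash
python3 -m pendant '{"dp":[[0,0,0],[0,0,0]],"rotation":[[0,0,0],[0,0,0]]}' >/dev/null; bash chk.sh
python3 -m pendant '{"dp":[[0,0,0.001],[0,0,0.001]],"rotation":[[0,0,0],[0,0,0]]}' >/dev/null; bash chk.sh
```

```text
8.875 [512.2  32.4 120.1] [ 0.4 -0.6 -0.8]
9.125 [512.3  32.4 119.1] [ 0.7  0.  -0.3]
```

```bash
python3 -m pendant '{"dp":[[0,0,0.0015],[0,0,0.0015]],"rotation":[[0,0,0],[0,0,0]]}' >/dev/null; bash chk.sh
python3 -m pendant '{"dp":[[0,0,0],[0,0,0]],"rotation":[[0,0,0],[0,0,0]]}' >/dev/null; bash chk.sh
```

```text
9.375 [512.3  32.3 117.6] [-1.1 -1.1  2.2]
9.625 [512.3  32.4 117.6] [ 0.5 -0.2  2.8]
```

```bash
python3 -c "
from h import *
print(tray(get_obs()['tool_pos']),get_obs()['tcp_rot'])
for t,z in (((38.5,130),165),((38.5,130),139.5),((38.5,38),139.5)): go([*world(t),z],[3.1416,0,-0.0545])"
```

```text
[ -1.84022244 -62.12467902] [ 3.14148004e+00 -3.61665803e-04 -5.31750807e-02]
dp [ 0.0406 -0.1921 -0.0474] rot [ 0.0001 -0.0004  0.0013]
dp [ 0.0406 -0.1921 -0.0219] rot [ 0.0001 -0.0004  0.0013]
dp [ 0.0405 -0.1001 -0.0219] rot [ 0.0001 -0.0004  0.0013]
```

```bash
python3 -m pendant '{"dp":[[0,0,-0.047],[0.02,-0.05,-0.047],[0.04,-0.1,-0.047],[0.04,-0.15,-0.047],[0.0405,-0.192,-0.047],[0.0405,-0.192,-0.047],[0.0405,-0.192,-0.022],[0.0405,-0.192,-0.022]],"rotation":[[0,0,0],[0,0,0],[0,0,0],[0,0,0],[0,0,0],[0,0,0],[0,0,0],[0,0,0]]}'
python3 -m pendant '{"dp":[[0,0.01,0],[0,0.02,0],[0,0.03,0],[0,0.04,0],[0,0.05,0],[0,0.06,0]],"rotation":[[0,0,0],[0,0,0],[0,0,0],[0,0,0],[0,0,0],[0,0,0]]}'
python3 -m pendant '{"dp":[[0,0.008,0],[0,0.016,0],[0,0.023,0],[0,0.03,0],[0,0.032,0],[0,0.032,0]],"rotation":[[0,0,0],[0,0,0],[0,0,0],[0,0,0],[0,0,0],[0,0,0]]}'
python3 - <<'E'
from h import *
print(tray(get_obs()['tool_pos']));wrist("w3");
E
```

```text
time: 10.62
tool_pos: [561.2, 220.8, 137.2]
tcp_rot: [3.14, 0.005, -0.054]
contact_force: [-0.8, -0.3, -2.7]
grip_width: 26.0
finger_force: 30.0
time: 11.38
tool_pos: [559.6, 161.3, 139.6]
tcp_rot: [3.142, -0.0, -0.053]
contact_force: [0.6, 0.7, -2.4]
grip_width: 26.0
finger_force: 30.0
time: 12.12
tool_pos: [557.9, 130.0, 139.5]
tcp_rot: [3.142, 0.0, -0.053]
contact_force: [-0.5, 0.7, -1.5]
grip_width: 25.9
finger_force: 30.0
[38.42860986 37.8225304 ]
```

View pics/w3.png

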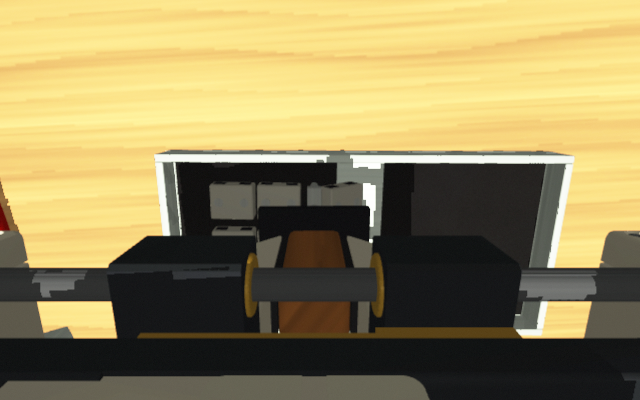

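```bash
python3 -m pendant '{"dp":[[0,0,-0.026],[-0.02,-0.03,-0.026],[-0.04,-0.06,-0.026],[-0.06,-0.087,-0.026],[-0.0755,-0.087,-0.026],[-0.0755,-0.087,-0.026],[-0.0755,-0.087,0],[-0.0755,-0.087,0]],"rotation":[[0,0,0],[0,0,0],[0,0,0],[0,0,0],[0,0,0],[0,0,0],[0,0,0],[0,0,0]]}' | sed -n '2,4p'
python3 -m pendant '{"dp":[[0,0.01,0],[0,0.02,0],[0,0.03,0],[0,0.04,0],[0,0.05,0],[0,0.055,0]],"rotation":[[0,0,0],[0,0,0],[0,0,0],[0,0,0],[0,0,0],[0,0,0]]}'| sed -n '2,4p'
python3 -m pendant '{"dp":[[0,0.008,0],[0,0.016,0],[0,0.023,0],[0,0.03,0],[0,0.033,0],[0,0.033,0]],"rotation":[[0,0,0],[0,0,0],[0,0,0],[0,0,0],[0,0,0],[0,0,0]]}'| sed -n '2,4p'
python3 -c "
from h import *
print(tray(get_obs()['tool_pos']))
for t,z in (((1,135),165),((1,135),119)): go([*world(t),z],[3.1416,0,-0.0545])"
```

```text
tool_pos: [486.6, 220.4, 138.1]
tcp_rot: [3.14, 0.003, -0.054]
contact_force: [0.4, 0.9, -2.1]
tool_pos: [484.2, 165.3, 139.5]
tcp_rot: [3.142, -0.0, -0.054]
contact_force: [-0.7, 0.8, -2.7]
tool_pos: [482.5, 132.9, 139.5]
tcp_rot: [3.141, 0.0, -0.054]
contact_force: [0.5, 0.3, -2.6]
[-37.066171    36.62779749]
dp [ 0.0382 -0.0983 -0.0255] rot [0.0001 0.     0.001 ]
dp [ 0.0382 -0.0983  0.0205] rot [0.0001 0.     0.001 ]
```

```bash
python3 -m pendant '{"dp":[[0,0,-0.026],[0.02,-0.04,-0.026],[0.038,-0.08,-0.026],[0.038,-0.099,-0.026],[0.038,-0.099,-0.026],[0.038,-0.099,0.0],[0.038,-0.099,0.012],[0.038,-0.099,0.012]],"rotation":[[0,0,0],[0,0,0],[0,0,0],[0,0,0],[0,0,0],[0,0,0],[0,0,0],[0,0,0]]}' | sed -n '2,4p'
python3 -m pendant '{"dp":[[0,0,0.004],[0,0,0.0085],[0,0,0.0085]],"rotation":[[0,0,0],[0,0,0],[0,0,0]]}' | sed -n '2,4p'
python3 -c "
from h import *
print(tray(get_obs()['tool_pos']))"
```

```text
tool_pos: [525.0, 229.1, 126.8]
tcp_rot: [3.141, 0.002, -0.054]
contact_force: [0.4, 0.4, -2.0]
tool_pos: [526.2, 229.9, 119.4]
tcp_rot: [-3.141, -0.001, -0.053]
contact_force: [0.7, 1.0, 1.4]
[  1.29367897 135.90539407]
```

```bash
python3 -m pendant '{"dp":[[0,0.008,0],[0,0.02,0],[0,0.032,0],[0,0.044,0],[0,0.056,0],[0,0.068,0],[0,0.08,0],[0,0.092,0]],"rotation":[[0,0,0],[0,0,0],[0,0,0],[0,0,0],[0,0,0],[0,0,0],[0,0,0],[0,0,0]]}' | sed -n '2,4p'
python3 -m pendant '{"dp":[[0,0.012,0],[0,0.024,0],[0,0.036,0],[0,0.048,0],[0,0.06,0],[0,0.072,0],[0,0.084,0],[0,0.096,0]],"rotation":[[0,0,0],[0,0,0],[0,0,0],[0,0,0],[0,0,0],[0,0,0],[0,0,0],[0,0,0]]}' | sed -n '2,4p'
python3 -m pendant '{"dp":[[0,0.004,0],[0,0.004,0],[0,0,0],[0,-0.003,-0.02],[0,-0.003,-0.08],[0,-0.003,-0.13],[0,-0.003,-0.13],[0,-0.003,-0.13]],"rotation":[[0,0,0],[0,0,0],[0,0,0],[0,0,0],[0,0,0],[0,0,0],[0,0,0],[0,0,0]]}'
python3 - <<'E'
from h import *
print(tray(get_obs()['tool_pos']));wrist("w4")
a=vision.capture("top")["pixels"][:,:,::-1]; b=cv2.imread("pics/w4.png")
x=cv2.resize(b[60:260,60:460],(800,400),interpolation=cv2.INTER_CUBIC); y=cv2.resize(a[155:230,220:353],(355,200),interpolation=cv2.INTER_CUBIC)
o=np.zeros((600,800,3),np.uint8);o[:400]=x;o[400:,:355]=y;cv2.imwrite("pics/m4.png",o)
E
```

```text
tool_pos: [520.7, 137.3, 119.0]
tcp_rot: [3.142, 0.0, -0.053]
contact_force: [-0.3, 3.1, 0.0]
tool_pos: [515.6, 41.4, 119.0]
tcp_rot: [3.142, 0.0, -0.053]
contact_force: [-0.1, 2.5, 0.7]
time: 19.05
tool_pos: [515.0, 45.7, 247.7]
tcp_rot: [-3.142, 0.002, -0.053]
contact_force: [0.3, -0.5, -2.7]
grip_width: 25.7
finger_force: 30.0
[  0.16992011 -48.70977602]
```

View pics/m4.png

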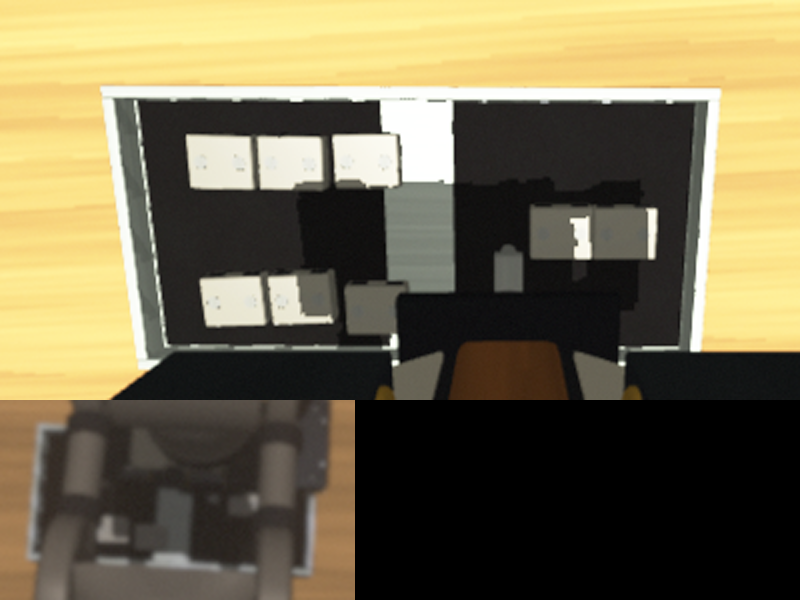

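The crop shows eight separate flat blocks and none on top of another. Lane C is at crop (220,162), (291,162), (366,161), lane A at (233,301), (302,298), (377,308), and the middle pair at (560,232), (622,233). Next I'll check which third each one is in and that the sizes are right.

```bash
python3 - <<'E'
from h import *
c=np.load("w4.npz")
g=lambda x,y,z=25:tray(ray(c,60+x/2,60+y/2,z)).round(1)
for p in((220,162),(291,162),(366,161),(233,301),(302,298),(377,308),(560,232),(622,233)):print(g(*p))
print("edges C3",g(333,135),g(399,187),"A3 left",g(346,284),g(408,333),"F",g(530,206),g(656,258),"walls",g(103,88,32),g(720,88,32))
go([465,-336,250],[3.1416,0,0.045])
E
```

```text
[ 38.3 102.4]
[38.4 65. ]
[39.  25.5]
[-37.7 102.8]
[-35.9  64.5]
[-41.6  23.3]
[  1.3 -77.4]
[   0.8 -110.9]
edges C3 [52.3 42.1] [25.3  8.6] A3 left [-27.9  39.7] [-56.1   6.5] F [ 15.3 -61.1] [ -13. -130.] walls [ 75.6 154.9] [  76.2 -156. ]
dp [-0.0295  0.3836 -0.0029] rot [-0.0002  0.0042 -0.0979]
```

```bash
python3 -m pendant '{"dp":[[0,0.04,-0.008],[-0.005,0.1,-0.008],[-0.01,0.16,-0.008],[-0.015,0.22,-0.008],[-0.02,0.28,-0.008],[-0.025,0.33,-0.008],[-0.029,0.37,-0.008],[-0.029,0.382,-0.008]],"rotation":[[0,0,-0.02],[0,0,-0.04],[0,0,-0.06],[0,0,-0.08],[0,0,-0.098],[0,0,-0.098],[0,0,-0.098],[0,0,-0.098]]}' | sed -n '1,4p'
python3 -m pendant '{"dp":[[0,0,0],[0,0,0],[0,0,0],[0,0,0]],"rotation":[[0,0,0],[0,0,0],[0,0,0],[0,0,0]]}' | sed -n '1,4p'
python3 - <<'E'
from h import *
c=wrist("w5");a=cv2.imread("pics/w5.png").astype(float)
cv2.imwrite("pics/w5c.png",cv2.resize(np.clip(255*(a[90:260,220:420]/255)**.5,0,255).astype(np.uint8),None,fx=3.5,fy=3.5,interpolation=cv2.INTER_CUBIC))
go([465.5,-334.8,137],[3.1416,0,0.047])
E
```

```text
time: 20.15
tool_pos: [465.4, -336.6, 254.8]
tcp_rot: [-3.139, 0.003, 0.042]
contact_force: [0.3, 1.6, -1.9]
time: 20.65
tool_pos: [466.9, -333.9, 257.3]
tcp_rot: [3.141, -0.0, 0.046]
contact_force: [-0.3, 0.1, -2.6]
dp [-0.0014  0.0006  0.1203] rot [ 0.0003 -0.0003 -0.0012]
```

```bash
python3 -m pendant '{"dp":[[-0.0014,0.0006,0],[-0.0014,0.0006,0.02],[-0.0014,0.0006,0.035],[-0.0014,0.0006,0.045],[-0.0014,0.0006,0.055],[-0.0014,0.0006,0.057]],"rotation":[[0,0,0],[0,0,0],[0,0,0],[0,0,0],[0,0,0],[0,0,0]]}' | sed -n '1,4p'
python3 -m pendant '{"dp":[[0,0,0.01],[0,0,0.02],[0,0,0.03],[0,0,0.04],[0,0,0.05],[0,0,0.056],[0,0,0.058],[0,0,0.058]],"rotation":[[0,0,0],[0,0,0],[0,0,0],[0,0,0],[0,0,0],[0,0,0],[0,0,0],[0,0,0]]}' | sed -n '1,4p'; bash chk.sh
```

```text
time: 21.45
tool_pos: [465.0, -335.2, 199.4]
tcp_rot: [-3.141, 0.001, 0.045]
contact_force: [0.3, -0.1, -2.0]
time: 22.45
tool_pos: [465.3, -335.5, 142.1]
tcp_rot: [3.141, -0.0, 0.045]
contact_force: [-0.5, -0.2, -2.7]
22.45 [ 465.3 -335.5  142.1] [-0.5 -0.2 -2.7]
```

```bash
Z(){ bash chk.sh; }
python3 -m pendant '{"dp":[[0,0,0.002],[0,0,0.0035],[0,0,0.0035]],"rotation":[[0,0,0],[0,0,0],[0,0,0]]}' >/dev/null; Z && python3 -m pendant '{"dp":[[0,0,0.001],[0,0,0.001]],"rotation":[[0,0,0],[0,0,0]]}' >/dev/null && Z && python3 -m pendant '{"dp":[[0,0,0.001],[0,0,0.001]],"rotation":[[0,0,0],[0,0,0]]}' >/dev/null && Z && python3 -m pendant '{"dp":[[0,0,0.001],[0,0,0.001]],"rotation":[[0,0,0],[0,0,0]]}' >/dev/null && Z
```

```text
22.825 [ 465.2 -335.3  138.5] [ 0.4  1.2 -1.6]
23.075 [ 465.2 -335.4  137.5] [ 1.   0.3 -2.2]
23.325 [ 465.3 -335.5  137. ] [-0.5  1.1  2.6]
```

Seated: the force rose to about 5 N at z = 137, as expected. Now I release, retreat straight up and look.

```bash
python3 -m pendant '{"dp":[[0,0,0],[0,0,0],[0,0,0],[0,0,0],[0,0,0],[0,0,0],[0,0,0],[0,0,0]],"rotation":[[0,0,0],[0,0,0],[0,0,0],[0,0,0],[0,0,0],[0,0,0],[0,0,0],[0,0,0]]}' 0.09
python3 -m pendant '{"dp":[[0,0,-0.02],[0,0,-0.06],[0,0,-0.1],[0,0,-0.15],[-0.02,0,-0.15],[-0.02,0,-0.15],[-0.02,0,-0.15]],"rotation":[[0,0,0],[0,0,0],[0,0,0],[0,0,0],[0,0,0],[0,0,0],[0,0,0]]}'
python3 - <<'E'
from h import *
wrist("w6"); b=cv2.imread("pics/w6.png"); a=vision.capture("scene")["pixels"][:,:,::-1]
o=np.zeros((600,800,3),np.uint8)
o[:300,:400]=cv2.resize(np.clip(255*(b[80:230,220:420]/255)**.5,0,255).astype(np.uint8),(400,300),interpolation=cv2.INTER_CUBIC)
o[:300,400:]=cv2.resize(a[90:240,150:350],(400,300),interpolation=cv2.INTER_CUBIC)
o[300:,:]=cv2.resize(a[190:310,260:420],(400*2,600))[:300] if 0 else cv2.resize(a[195:300,250:530],(800,300),interpolation=cv2.INTER_CUBIC)
cv2.imwrite("pics/end.png",o)
E
```

```text
time: 24.32
tool_pos: [465.2, -335.4, 136.6]
tcp_rot: [3.141, -0.0, 0.045]
contact_force: [0.3, 0.2, -0.9]
grip_width: 89.8
finger_force: 0.0
time: 25.2
tool_pos: [445.4, -336.1, 286.0]
tcp_rot: [-3.141, 0.0, 0.045]
contact_force: [0.3, -0.5, 0.6]
grip_width: 90.2
finger_force: 0.0
```

View pics/end.png

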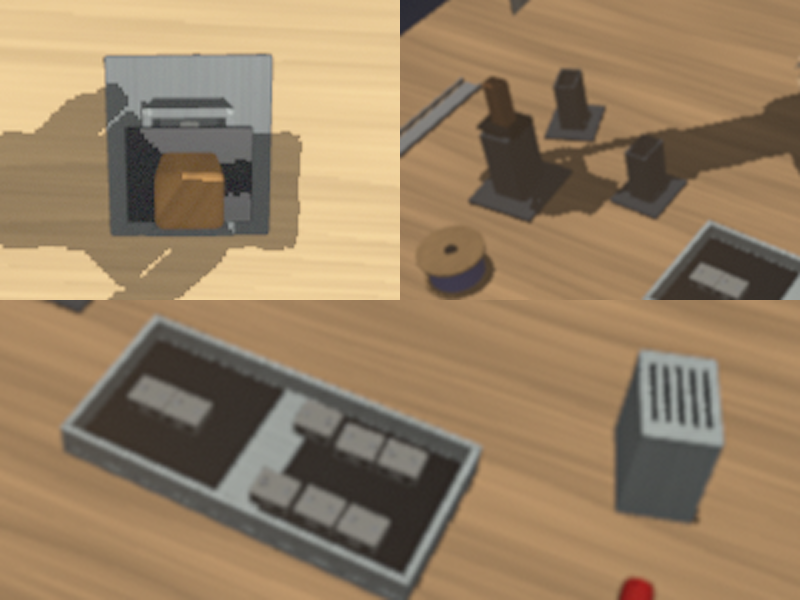

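The rake hangs upright in its holster with its handle at (190,190) in the wrist crop, and all eight blocks lie flat. The reel and power supply look undisturbed.

```bash
python3 -c "
from plant import workorder
print(workorder.close_job())"
```

```text
the job is handed in; nothing more can be done
None
```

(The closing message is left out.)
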